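Close a humid chamber: hook the cover's tongues, swing it down, latch it

TASK

Close the grey humid chamber: hold its white cover with the front edge raised, slip the two blue tongues under the black keeper bar at the rear, then swing the front edge gently down until the cover lies flat on its seat, without letting it slam. Then slide the yellow latch fully over the cover's front edge and let go. Do not disturb the jar, bottle or timer standing near.

Things in the scene. Friction and masses are not known exactly. Their poses are not given: they have to be found in the camera images.
- chamber: Grey open tray fixed to the bench, 169 long (x) x 109 wide (y) x 42 mm high, two glass counting chambers on its floor. Origin on its underside, below the seated cover's centre; x points from its front (latch end, x=-94 mm) to its rear (keeper end, x=75), z up. Side walls and front deck are 32 mm high. The seated cover's origin lies at (0, 0, 26) mm, axes parallel, with 2.5 mm play in x and y.
- chamber_seat (a point): Centre of the seat, 26 mm above the chamber's underside: a ledge all round the cover's recess. The recess runs from x=-52.5 (front block) to x=65 mm (rear wall) and 44.5 mm to either side. Axes as the chamber's.
- chamber_keeper (a point): Middle of the lower front edge of the black keeper bar across the rear: x=54, z=36 mm of the chamber. The bar is 6 mm thick, top z=42; the slot below it is 10 mm high, 11 deep, 89 wide. From front block to keeper is 106.5 mm, less than the 112 mm of cover with tongues: it goes in only tilted, tongues first. About 0.2 to 0.35 rad of tilt fits the slot.
- cover: Loose white cover, about 0.15 kg: plate 100 (x) x 84 (y) x 5 mm, two blue tongues on its rear (+x) edge (each 22 wide, at y=14 to 36 and -14 to -36, reaching to x=62, 4 thick, flush with the underside), blue grip rib on top. Origin at the centre of the plate's underside, z up. Starts flat on the bench, rib up.
- cover_grip (a point): Centre of the cover's blue grip rib: rib 14 thick (x) x 60 long (y), rising 38 mm above the plate. The point lies 5 mm in front (-x) of the cover's origin and 24 mm above its underside (19 mm above the plate's top, 19 mm below the rib's top). Axes as the cover's; grasp across the 14 mm.
- cover_tongue (a point): Point on the cover's underside midway between the tips of the two tongues: 62 mm behind (+x) the cover's origin. When hooked and seated it lies 55.5 to 65 mm along x of the chamber and at z=26 mm.
- cover_front (a point): Middle of the cover's front edge, on its underside: 50 mm in front (-x) of the cover's origin. At z=26 mm of the chamber when seated.
- latch (a joint): Slide of the yellow latch along the chamber's +x: 0 m = open (its tip 3.5 mm clear of the recess), 0.016 m = fully shut, reaching about 10 mm over the cover's front edge. Stiff by friction (about 1.2 N), stays where left. Starts nearly open (0 to 2 mm). Shut, it would block the cover.
- latch_knob (a point): Centre of the latch's upright yellow knob: 14 long (x) x 16 wide (y) mm, rising 27 mm above the latch plate (its top 65.5, plate top 38.5 mm above the bench); the point is 51.5 mm above the bench, at x=-76 mm of the chamber when open. Axes as the chamber's. Can be pinched across y or pushed to +x.
- jar: Sample jar with yellow lid, 60 mm wide, 62 high, origin at its underside. Leave alone.
- bottle: White bottle with white cap, 44 mm wide, 84 high, origin at its underside. Leave alone.
- timer: White bench timer 66x66x17 mm, origin at its underside. Leave alone.
There are look-alikes about, which are no part of the job. Several things have the shape of the cover; the one meant has the colours described above.

How it is judged:
On the way, in this order (a step that is already met when the one before it is completed fails the run):
1. the tongues are under the keeper bar while the cover's front edge is still raised (8 mm or more above its seat) (x of cover_tongue in the frame of chamber above 0.0555 m and z of cover_tongue in the frame of chamber between 0.022 and 0.036 m and y of cover_tongue in the frame of chamber between -0.006 and 0.006 m and z of cover_front in the frame of chamber above 0.034 m), for 0.1 s.
2. the cover lies flat on its seat, tongues under the keeper (x of cover_tongue in the frame of chamber above 0.0555 m and y of cover_tongue in the frame of chamber between -0.006 and 0.006 m and z of cover_tongue in the frame of chamber between 0.024 and 0.0285 m and z of cover_front in the frame of chamber between 0.024 and 0.0285 m and angle between the z axis of cover and the z axis of chamber, either way round below 0.04 rad), for 0.2 s.
At the end, for the whole second after the job is handed in: The cover lies flat in the chamber's recess, tongue tips and front edge within 2.5 mm of the seat's height, the tongues under the keeper bar, and the latch is pushed at least 13 of its 16 mm over the front edge (all of step 2 and value of joint latch above 0.013 m); the robot touches nothing.
It fails at once if the hooked cover is dropped or slammed (it turns faster than 3 rad/s) (x of cover_tongue in the frame of chamber between 0.05 and 0.07 m and z of cover_tongue in the frame of chamber between 0.02 and 0.036 m and y of cover_tongue in the frame of chamber between -0.02 and 0.02 m and angular speed of cover above 3 rad/s).
It fails at once if the jar, bottle or timer is moved by more than 30 mm (distance of any of jar, bottle, timer from where it was at the start of the episode above 0.03 m).
It fails at once if the jar or bottle is tipped (angle between any of jar, bottle's own z axis and vertical above 0.5 rad).
It also fails if it takes over 58 s, if anything falls off the work surface, if the arm or the gripper's body presses on something with over 40 N, if the wrist force passes 120 N, or if a joint passes its speed limit or range.

ROBOT

A 6-joint arm with a two-finger parallel gripper is mounted at the origin on a cart in front of the work surface, level with it; the furniture and walls round the work are solid. World frame = base frame: x ahead of the robot, y to its left, z up, the work surface at z = 0. Lengths are in m, angles in rad, forces in N, time in s.
With the tool pointing down it reaches from about 0.3 to 0.775 m from the base axis. Payload 14.6 kg.
Tool frame: the origin (TCP) lies on the centre line of the jaws, within the pads' length; the fingertips stand 19 mm ahead of it and the grasp point (between the pads) is the TCP; z points along the fingers, x is the direction in which the jaws open and shut, and the axes are right-handed (so a half turn about z gives the same grasp; the last joint's range is limited). The gripper opens to 94 mm and grips with 3 to 60 N. Pads are 16 mm wide; open, the fingers measure 119 mm over their backs; the gripper's body (75 mm by 177 mm) begins 78 mm behind the grasp point.
Start: joints at [-1.169, 0.3, 1.521, -0, 1.321, -0.067], TCP at [0.248, -0.491, 0.224] pointing down, gripper open.
Joint ranges: [-3.03, 3.03], [-0.79, 2.21], [0.23, 2.52], [-1.04, 4.18], [0, 3.07], [-2.55, 2.55]. Speed limits (rad/s): [2.22, 2.22, 2.57, 3.14, 3.14, 3.14].

INTERFACE

Orientations are given as [roll, pitch, yaw] about the fixed x, y, z axes, in that order (R = Rz(yaw) Ry(pitch) Rx(roll)).
In Python, from station import ctrl, imaging gives the robot as it stands.
- The arm moves only by the shell command python3 -m handwheel 'ROWS' [OPENING] [FORCE]. ROWS is JSON, a list that holds one entry, the list of rows, each a list of 4 numbers: the shift along the tool's x, y, z in m, then the turn about the tool's z in rad. A call has 1 to 10 rows; each row shifts and turns the pose as measured when the row begins, along the tool's axes as they then stand; what a row does not reach is not made up. A row lasts 1/10 s, in which the tool goes at most 50 mm and 8.59 degrees, less where a joint would pass 70% of its speed; a pose out of reach is approached as far as the arm can. A call is refused whole if a number of a shift passes 0.05 or a number of a turn 0.15, either way. A call with a gripper value outside its range is refused whole. OPENING is the finger opening in m, from 0 to 0.094, set as the call begins (- or left out, the last holds). The fingers move at their own pace and stop on an object; FORCE is the grip in N (left out, the last holds). Time passes only in rows, so rows that do not move let the fingers close. It gives the time, the measured TCP pose, the force and the opening at its end, in the units of the state.
- ctrl.get_obs(): the state, without advancing time (a new reading comes with each control period).
- imaging.camera(name): name is "side" or "top"; returns the picture (400x640x3 uint8, red, green, blue); there is no depth.
- imaging.camera_model(name): a dict with "camera_matrix" (3x3 intrinsics, pixels), "k1" (the pictures are not rectified: a ray, as slopes to the right and down, at radius r is drawn at 1 + k1 r^2 times it, then the intrinsics apply), "position" and "attitude" of the camera in the world. Camera axes: x right, y up, looking along -z (the intrinsics and any distortion apply to the point x, -y, -z); pixel columns grow to the right and rows downward; lengths in m; the calibration is good to about 2 mm. A picture is of the moment at which its call begins. camera_model takes no time and is no camera call.
- ctrl.hand_in(): hands the job in, once; it reports no verdict.
The state is a dict: "time_s": time; "qpos": joint angles; "joint_vel": joint speeds; "tau": joint torques, N m; "ee_pos": TCP position; "eef_rot": TCP orientation; "force": force on the tool from outside, world axes, zero at the start; "moment": the same for the moment, N m; "grip_width": finger opening in m.
Only numpy, scipy, OpenCV 4.12 (cv2) and the standard library are available. Lean on these libraries where they do the work, as an engineer would, in place of code of your own. Each camera call takes 0.05 s, during which the arm holds its last target. There are 200 camera calls.

## Working session

There is one attempt and no reset: what is moved stays moved. The work goes in short steps, Python scripts to look and compute and a shell command to move; the robot and the scene stay as the last step left them, time stands still between calls to the robot, and variables do not carry over. Pictures are saved under pics/ and viewed, about 8 in all and at most 12, crops included, and the job is handed in when it is done.

```bash
ls; mkdir -p pics
cat > h.py <<'E'
import numpy as np, cv2, json
from station import ctrl, imaging
from scipy.spatial.transform import Rotation as R
def snap(name,out,crop=None,scale=1):
    im=imaging.camera(name); cv2.imwrite('pics/full_'+out,im[:,:,::-1])
    if crop: x0,y0,x1,y1=crop; im=im[y0:y1,x0:x1]
    if scale!=1: im=cv2.resize(im,None,fx=scale,fy=scale,interpolation=cv2.INTER_CUBIC)
    cv2.imwrite('pics/'+out,im[:,:,::-1]); return im
def cam(name):
    m=imaging.camera_model(name); K=np.array(m['camera_matrix']); a=np.array(m['attitude'],float)
    Rm=a if a.shape==(3,3) else (R.from_euler('xyz',a).as_matrix() if a.size==3 else None)
    return K,m['k1'],np.array(m['position']),Rm
def ray(name,u,v):
    K,k1,p,Rm=cam(name)
    x=cv2.undistortPoints(np.array([[[u,v]]],float),K,np.array([k1,0,0,0.]))[0,0]
    return p,Rm@np.array([x[0],-x[1],-1])
def atz(name,u,v,z):
    p,d=ray(name,u,v); return p+d*(z-p[2])/d[2]
def proj(name,P):
    K,k1,p,Rm=cam(name); c=Rm.T@(np.array(P)-p); x=np.array([c[0],-c[1]])/-c[2]
    x=x*(1+k1*(x@x)); return K[:2,:2]@x+K[:2,2]
def tri(a,b):
    (p,d),(q,e)=ray(*a),ray(*b); s=np.linalg.lstsq(np.c_[d,-e],q-p,rcond=None)[0]
    A=p+d*s[0];B=q+e*s[1]; return (A+B)/2,np.linalg.norm(A-B)
E
python3 - <<'E'
from h import *
for n in('top','side'):
    print(imaging.camera_model(n)); snap(n,n+'0.png',scale=1.25)
print(ctrl.get_obs())
E
```

```text
pics
{'camera_matrix': array([[364.73669033,   0.        , 321.55048059],
       [  0.        , 364.73669033, 200.73273671],
       [  0.        ,   0.        ,   1.        ]]), 'k1': -0.05601509744042347, 'position': array([ 0.52022257, -0.43407501,  0.89630142]), 'attitude': array([ 0.05944823,  0.02970545, -1.56850765])}
{'camera_matrix': array([[477.96312723,   0.        , 320.02094026],
       [  0.        , 477.96312723, 196.37367184],
       [  0.        ,   0.        ,   1.        ]]), 'k1': -0.02822544673544483, 'position': array([0.51548705, 0.09265006, 1.06012683]), 'attitude': array([ 0.46867822,  0.00589672, -3.0438583 ])}
{'time_s': 0.1, 'qpos': array([-1.16862219e+00,  3.00399620e-01,  1.52148412e+00,  2.68575994e-05,
        1.32068652e+00, -6.65962539e-02]), 'joint_vel': array([-0.00014767, -0.00034924, -0.00105944,  0.00040857,  0.00072254,
        0.00125516]), 'tau': array([ 7.90953873e-04, -5.32645476e+01, -3.53280044e+01,  7.09546963e-02,
        2.34974711e-02, -5.41561940e-05]), 'ee_pos': array([ 0.24841147, -0.49048271,  0.22396654]), 'eef_rot': array([-3.14150164e+00,  9.73712573e-04, -1.10203256e+00]), 'force': array([-0.58231977,  0.04314079, -0.52406276]), 'moment': array([-0.0242075 , -0.0490909 , -0.03395305]), 'grip_width': 0.09417680957857906}
```

View pics/top0.png

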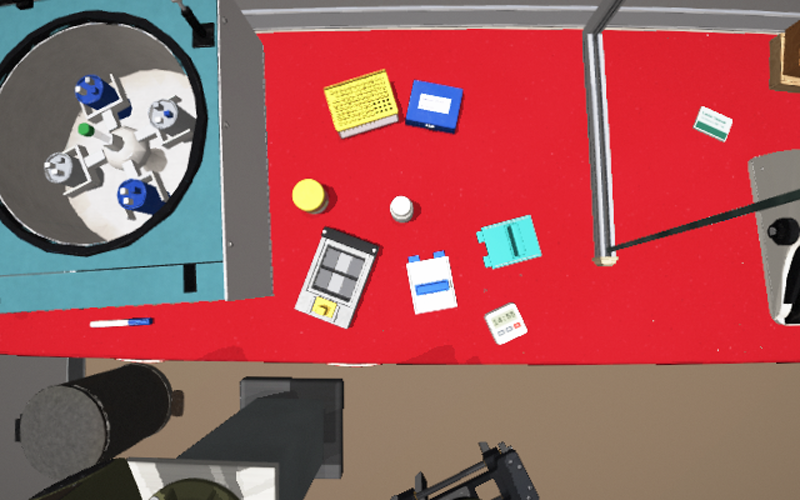

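View pics/side0.png

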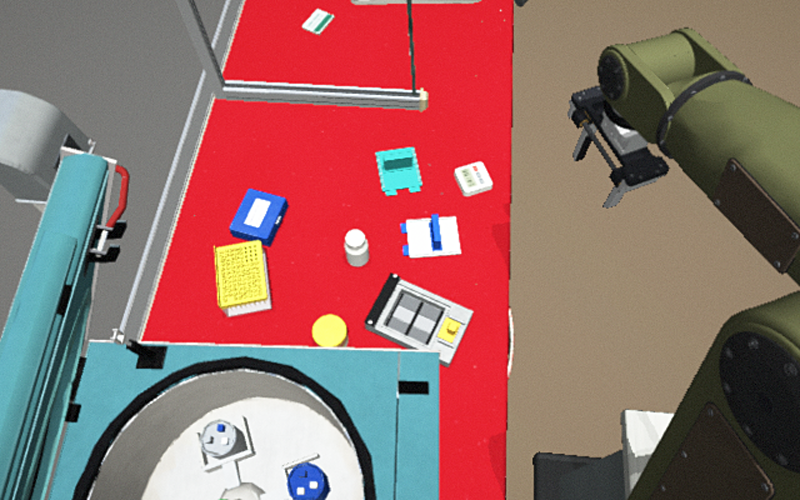

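The white plate with blue tongues and rib is at top (431,284) and side (432,236). The teal plate at top (510,242) and side (399,170) has the same shape but the wrong colour, so the white one fits. I'll confirm that with crops.

Run:
```python
import cv2
a=cv2.imread('pics/full_top0.png')[175:270,230:380]; cv2.imwrite('pics/topc.png',cv2.resize(a,None,fx=5,fy=5,interpolation=2))
a=cv2.imread('pics/full_side0.png')[165:295,285:385]; cv2.imwrite('pics/sidec.png',cv2.resize(a,None,fx=4.6,fy=4.6,interpolation=2))
```

```text
(no output)
```

View pics/topc.png

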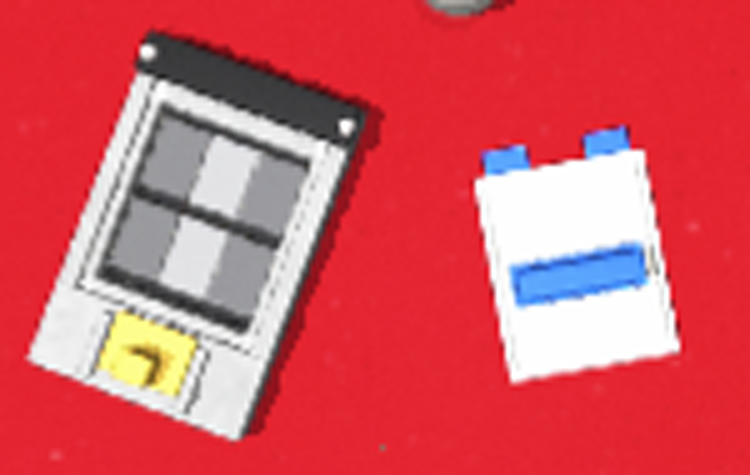

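View pics/sidec.png

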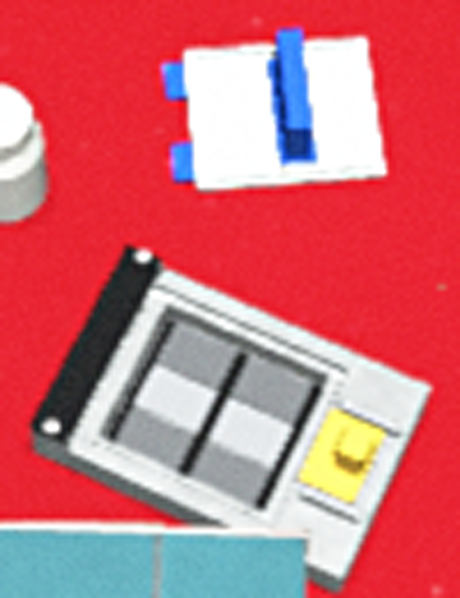

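The crops confirm the target: white plate, blue tongues and blue rib, top-crop rib centre near (578,273). The chamber's keeper is at the far end, with the latch knob near (150,360). Next I'll fit poses to both views.

```bash
cat > fit.py <<'E'
from h import *
from scipy.optimize import least_squares
T=lambda u,v:('top',(u+.5)/5-.5+230,(v+.5)/5-.5+175)
S=lambda u,v:('side',(u+.5)/4.6-.5+285,(v+.5)/4.6-.5+165)
cover=[(T(476,182),50,42,5),(T(642,150),50,-42,5),(T(680,350),-50,-42,5),(T(512,380),-50,42,5),
(T(482,152),62,36,4),(T(525,147),62,14,4),(T(584,133),62,-14,4),(T(627,126),62,-36,4),
(T(511,267),2,30,43),(T(641,243),2,-30,43),(T(518,305),-12,30,43),
(S(185,52),50,-42,5),(S(367,38),-50,-42,5),(S(386,172),-50,42,5),(S(196,187),50,42,5),
(S(163,65),62,-36,4),(S(168,98),62,-14,4),(S(171,145),62,14,4),(S(175,180),62,36,4),
(S(277,30),2,-30,43),(S(302,29),-12,-30,43),(S(284,130),2,30,43),(S(311,128),-12,30,43)]
ch=[(T(152,33),75,54.5,42),(T(367,100),75,-54.5,42),(T(353,143),54,-54.5,42),(T(137,70),54,54.5,42),(T(28,358),-94,54.5,32),(T(243,438),-94,-54.5,32),
(S(132,247),75,-54.5,42),(S(160,262),54,-54.5,42),(S(35,437),75,54.5,42),(S(65,447),54,54.5,42),(S(432,386),-94,-54.5,32),(S(340,583),-94,54.5,32)]
def fit(pts,x0,pr=True):
    def f(p):
        c,s=np.cos(p[2]),np.sin(p[2]); r=[]
        for (n,u,v),x,y,z in pts:
            x,y,z=x/1e3,y/1e3,z/1e3
            r+=list(proj(n,[p[0]+c*x-s*y,p[1]+s*x+c*y,z])-[u,v])
        return np.array(r)
    q=least_squares(f,x0,loss='soft_l1')
    if pr:
        print(q.x.round(4)); r=f(q.x).reshape(-1,2)
        print('rms px',np.sqrt((r**2).mean()).round(2)); print(' '.join('%s(%.1f,%.1f)'%(a[0][0][0],*b) for a,b in zip(pts,r)))
    return q.x
if __name__=='__main__':
    c=fit(cover,[.42,-.5,.2]); C=fit(ch,[.42,-.3,-.3])
    for nm in('top','side'):
        fit([p for p in cover if p[0][0]==nm],c);fit([p for p in ch if p[0][0]==nm],C)
    for n in((95,62),): pass
    print('jar',atz('top',310*.8,195*.8,.062),'bottle',atz('top',401*.8,203*.8,.084),'timer',atz('top',505*.8,323*.8,.017))
    cs=R.from_euler('z',c[2]).as_matrix()
    print('grip',cs@[-.005,0,.024]+[c[0],c[1],0])
E
python3 fit.py
```

```text
[ 0.5099 -0.4648  0.1783]
rms px 0.63
t(-0.4,-1.5) t(0.3,-1.1) t(0.1,-0.6) t(-0.3,-0.6) t(-0.0,-0.7) t(0.2,-1.3) t(-0.3,-0.5) t(-0.0,-0.7) t(1.0,0.3) t(0.3,0.6) t(0.6,-1.4) s(0.3,0.0) s(0.0,0.2) s(0.1,0.7) s(0.8,0.5) s(0.6,-0.2) s(0.2,0.3) s(0.5,0.0) s(0.3,0.4) s(0.3,0.1) s(0.6,-0.1) s(1.4,0.0) s(1.3,0.0)
[ 0.5325 -0.286  -0.35  ]
rms px 0.9
t(-0.8,-1.8) t(-0.8,0.5) t(-1.1,0.3) t(-0.9,-0.9) t(-0.0,0.0) t(-0.4,0.2) s(-1.0,-0.8) s(1.0,-0.5) s(-1.2,-2.1) s(0.6,-0.4) s(0.3,-0.1) s(1.2,-0.8)
[ 0.5082 -0.4645  0.1799]
rms px 0.52
t(-0.5,-0.7) t(0.1,-0.4) t(0.0,0.1) t(-0.4,0.2) t(-0.2,0.0) t(0.1,-0.6) t(-0.5,0.2) t(-0.2,-0.0) t(0.8,1.1) t(0.2,1.3) t(0.5,-0.6)
[ 0.5321 -0.2877 -0.3501]
rms px 0.63
t(-0.1,-1.6) t(-0.1,0.7) t(-0.4,0.4) t(-0.2,-0.8) t(0.7,0.2) t(0.2,0.3)
[ 0.5112 -0.465   0.1738]
rms px 0.34
s(-0.1,-0.2) s(-0.4,0.2) s(-0.5,0.7) s(0.2,0.3) s(0.1,-0.4) s(-0.3,0.1) s(-0.1,-0.2) s(-0.3,0.2) s(-0.2,-0.1) s(0.1,-0.3) s(0.8,-0.1) s(0.8,-0.1)
[ 0.533  -0.2843 -0.3483]
rms px 0.82
s(-1.3,-0.1) s(0.7,0.2) s(-1.6,-1.3) s(0.3,0.3) s(0.0,0.5) s(1.0,-0.1)
jar [ 0.67420138 -0.2374251   0.062     ] bottle [ 0.65484362 -0.40794243  0.084     ] timer [ 0.4346791  -0.60510709  0.017     ]
grip [ 0.50498837 -0.46566118  0.024     ]
```

```bash
cat >> h.py <<'E'
def delta(target,yaw=None,at=None):
    o=ctrl.get_obs(); ps=o['eef_rot'][2]
    if yaw is not None:
        print('turn',round(-((yaw-ps+np.pi)%(2*np.pi)-np.pi),4)); ps=yaw
    M=R.from_euler('xyz',[np.pi,0,ps]).as_matrix()
    print('tool shift mm',(1e3*M.T@(np.array(target)-o['ee_pos'])).round(1),'t',o['time_s'],'w',o['grip_width'])
E
python3 -m handwheel '[[[0,0,0,0.1455],[0,0,0,0.1455],[0,0,0,0]]]'
python3 -c "
from h import *
delta([.505,-.4657,.13],.1783-np.pi/2)"
```

```text
time_s: 0.4
ee_pos: [0.2482, -0.4901, 0.2229]
eef_rot: [3.141, 0.003, -1.402]
force: [0.6, 0.1, 0.4]
grip_width: 0.0937
turn -0.0092
tool shift mm [  21.6 -257.    92.9] t 0.4 w 0.09370928629796325
```

```bash
python3 -m handwheel '[[[0.004,-0.045,0,-0.009],[0.004,-0.045,0.01,0],[0.004,-0.045,0.02,0],[0.004,-0.045,0.02,0],[0.004,-0.045,0.02,0],[0.002,-0.032,0.02,0],[0,0,0,0],[0,0,0,0]]]'
python3 -c "
from h import *
delta([.505,-.4657,.029],.1783-np.pi/2)"
```

```text
time_s: 1.2
ee_pos: [0.5119, -0.4625, 0.1279]
eef_rot: [3.139, 0.004, -1.358]
force: [-0.2, 0.4, 0.2]
grip_width: 0.094
turn 0.0341
tool shift mm [ 1.9  7.3 98.9] t 1.2 w 0.09402247779637231
```

```bash
python3 -m handwheel '[[[0.002,0.007,0.02,0.034],[0,0,0.02,0],[0,0,0.02,0],[0,0,0,0],[0,0,0,0]]]' 0.085
python3 -c "
from h import *
delta([.505,-.4657,.029],.1783-np.pi/2)
snap('side','s1.png',(300,120,420,220),5)"
```

```text
time_s: 1.7
ee_pos: [0.5016, -0.4692, 0.0717]
eef_rot: [-3.142, -0.001, -1.387]
force: [0.6, -0.6, 0.5]
grip_width: 0.0851
turn 0.0057
tool shift mm [-2.9 -4.  42.7] t 1.7 w 0.08507545074236708
```

View pics/s1.png

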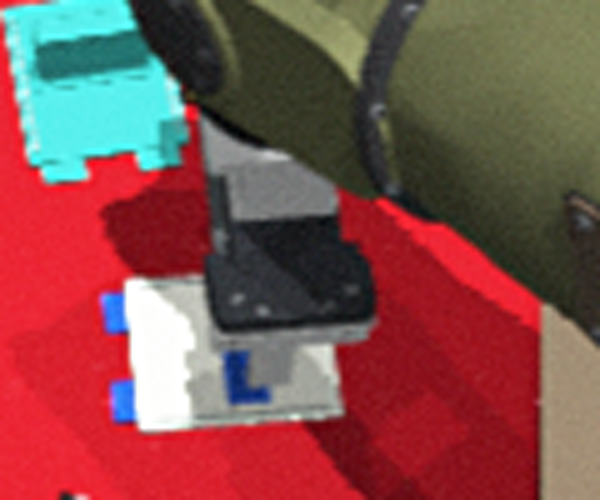

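The picture shows the gripper over the cover's rib (rib near (245,375)), sitting a few mm toward the front. That agrees with the computed offset, so I'll correct it and descend.

```bash
python3 -m handwheel '[[[-0.003,-0.004,0,0.006],[0,0,0,0],[0,0,0.015,0],[0,0,0,0]]]'
python3 -c "
from h import *
delta([.505,-.4657,.029],.1783-np.pi/2)"
```

```text
time_s: 2.15
ee_pos: [0.5057, -0.4662, 0.0592]
eef_rot: [-3.139, -0.005, -1.393]
force: [0.3, 0.2, -0.5]
grip_width: 0.085
turn -0.0002
tool shift mm [-0.6  0.6 30.2] t 2.15 w 0.08502183755796462
```

```bash
python3 -m handwheel '[[[0,0,0.015,0],[0,0,0.013,0],[0,0,0.002,0],[0,0,0,0]]]'
python3 -c "
from h import *
delta([.505,-.4657,.029],.1783-np.pi/2)"
python3 -m handwheel '[[[0,0,0,0],[0,0,0,0],[0,0,0,0],[0,0,0,0],[0,0,0,0],[0,0,0,0]]]' 0.05 6
```

```text
time_s: 2.55
ee_pos: [0.5055, -0.4659, 0.025]
eef_rot: [-3.14, -0.003, -1.392]
force: [0.5, 0.6, -0.2]
grip_width: 0.0852
turn 0.0001
tool shift mm [-0.3  0.4 -4. ] t 2.55 w 0.08522793233667517
time_s: 3.15
ee_pos: [0.5057, -0.4662, 0.0259]
eef_rot: [-3.14, -0.004, -1.392]
force: [0.4, -0.6, -1.7]
grip_width: 0.0595
```

```bash
python3 -m handwheel '[[[0,0,-0.008,0],[0,0,-0.015,0],[0,0,-0.02,0],[0,0,-0.02,0],[0,0,-0.015,0],[0,0,0,0],[0,0,0,0],[0,0,0,0]]]'
python3 -c "
from h import *
delta([.5,-.3,.1],-.35-np.pi/2)
snap('side','s2.png',(310,100,430,220),5)"
```

```text
time_s: 3.95
ee_pos: [0.5056, -0.4659, 0.1115]
eef_rot: [-3.139, -0.006, -1.392]
force: [0.6, 0.7, -1.9]
grip_width: 0.0599
turn 0.5285
tool shift mm [-153.9   62.1   11.5] t 3.95 w 0.05989404076586892
```

View pics/s2.png

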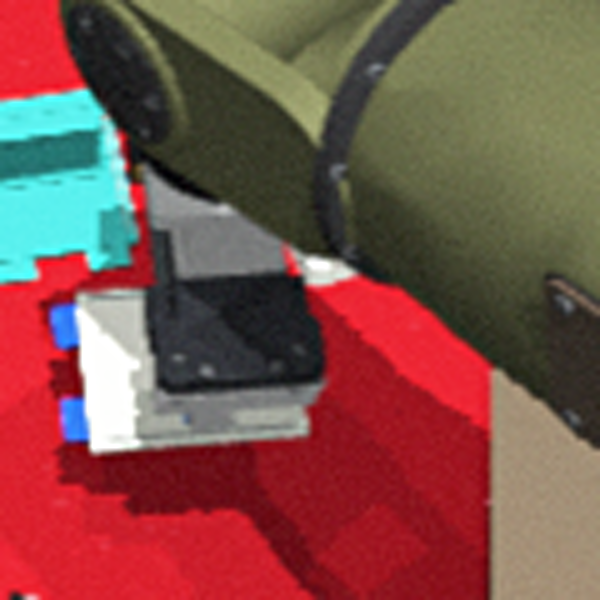

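The cover is held and lifted; tongue tips are near (55,325) and (63,420). I'll estimate the tilt numerically, and refine the chamber with extra features.

```bash
cat > pose.py <<'E'
from h import *
from scipy.optimize import least_squares
def coverfit(pts,z_g,obs=None,off=0):
    """pts [(cam,u,v,x,y,z mm in cover)], held at TCP; z_g: height of the TCP on the cover. Fit dx along cover x, pitch(+ = front up), camera shift"""
    o=obs or ctrl.get_obs(); yaw=o['eef_rot'][2]+np.pi/2
    def P(p,q):
        Rm=R.from_euler('zy',[yaw,p[1]]).as_matrix() # intrinsic below
        Rm=R.from_euler('z',yaw).as_matrix()@R.from_euler('y',p[1]).as_matrix()
        return o['ee_pos']+Rm@((np.array(q)-[-5,0,z_g])/1e3)+R.from_euler('z',yaw).as_matrix()@[p[0],p[2],0]
    f=lambda p:np.concatenate([proj(a[0],P(p,a[3:]))-a[1:3] for a in pts]+[[p[2]*200]])
    s=least_squares(f,[0,0.05,0],loss='soft_l1'); print('dx mm,tilt,dy mm',s.x*[1e3,1,1e3]); print(s.fun.round(1))
    return s.x
E
python3 - <<'E'
from pose import *
S=lambda u,v:('side',(u+.5)/5-.5+310,(v+.5)/5-.5+100)
coverfit([(*S(50,305),62,-36,4),(*S(58,348),62,-14,4),(*S(60,400),62,14,4),(*S(66,441),62,36,4),(*S(77,293),50,-42,5),(*S(92,447),50,42,5),(*S(308,431),-50,42,5)],25.5)
# chamber, edges in enlarged gray: refine corners
from fit import *
K=[p for p in ch]+[(T(148,51),64.5,50,42),(T(347,125),64.5,-50,42)]
fit(K,[.53,-.286,-.35])
E
```

```text
dx mm,tilt,dy mm [ 0.79779107  0.01685443 -0.78735897]
[ 0.4  0.3 -0.4 -0.3  0.2 -0.2 -0.2 -0.1 -0.1 -0.1 -0.   0.4  0.2  0.
 -0.2]
[ 0.5321 -0.286  -0.3505]
rms px 0.86
t(-0.8,-1.7) t(-0.8,0.7) t(-1.1,0.4) t(-0.9,-0.8) t(-0.0,0.2) t(-0.5,0.3) s(-0.8,-0.8) s(1.2,-0.5) s(-1.1,-2.1) s(0.7,-0.4) s(0.5,-0.1) s(1.4,-0.8) t(0.2,-0.5) t(-0.2,-0.8)
```

The cover is held flat (tilt ≈0.02). The tool can't tilt, so I'll pivot the cover in the jaws by setting its front edge on the latch plate. First, turn and travel to hover over the chamber.

```bash
python3 -m handwheel '[[[0,0,0,0.13],[0,0,0,0.13],[0,0,0,0.13],[0,0,0,0.13],[0,0,0,0],[0,0,0,0]]]'
python3 -c "
from h import *
delta([.5155,-.2801,.106],-.35-np.pi/2)"
```

```text
time_s: 4.6
ee_pos: [0.504, -0.4643, 0.1051]
eef_rot: [3.138, 0.001, -1.928]
force: [0.6, 0.1, -1.3]
grip_width: 0.0598
turn -0.0069
tool shift mm [-177.    52.4   -0.9] t 4.6 w 0.05980644163239928
```

```bash
python3 -m handwheel '[[[-0.015,0.005,-0.005,-0.006],[-0.025,0.008,0,0],[-0.03,0.009,0,0],[-0.03,0.009,0,0],[-0.03,0.009,0,0],[-0.025,0.007,0,0],[-0.015,0.005,0,0],[0,0,0,0],[0,0,0,0]]]'
python3 -c "
from h import *
delta([.5155,-.2801,.077],-.35-np.pi/2)"
```

```text
time_s: 5.5
ee_pos: [0.5104, -0.2809, 0.1079]
eef_rot: [3.136, 0.002, -1.893]
force: [-0.4, 0.0, -0.7]
grip_width: 0.06
turn 0.0278
tool shift mm [-2.5 -4.5 30.9] t 5.5 w 0.060048356289988385
```

```bash
python3 -m handwheel '[[[-0.0025,-0.0045,0,0.028],[0,0,0.01,0],[0,0,0.01,0],[0,0,0.008,0],[0,0,0,0],[0,0,0,0]]]'
python3 -c "
from h import *
delta([.5155,-.2801,.077],-.35-np.pi/2)
snap('top','t3.png',(220,165,320,275),5)
print(ctrl.get_obs()['ee_pos'],ctrl.get_obs()['eef_rot'])"
```

```text
time_s: 6.1
ee_pos: [0.514, -0.2837, 0.0757]
eef_rot: [3.134, 0.001, -1.921]
force: [0.2, -0.1, -2.1]
grip_width: 0.0599
turn -0.0002
tool shift mm [-3.9 -0.1 -1.3] t 6.1 w 0.05985968165347139
[ 0.51399668 -0.28368969  0.07572533] [ 3.13364711e+00  1.45460871e-03 -1.92097302e+00]
```

View pics/t3.png

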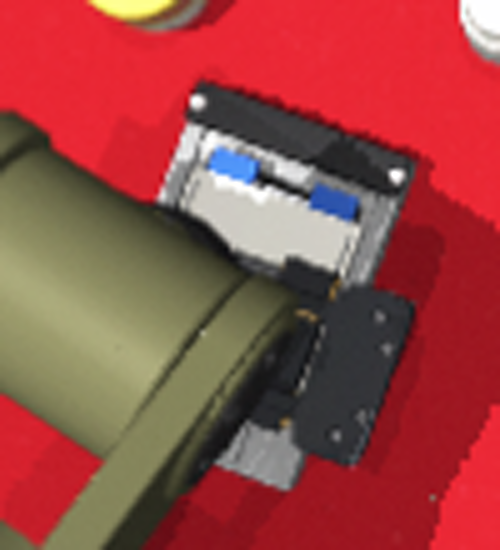

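The tongues are at (236,164) and (335,200), short of the black keeper bar with its screws at (198,102) and (397,176). I'll compute the tongue position relative to the keeper within this one view.

Run:
```python
from h import *
U=lambda u,v:((u+.5)/5-.5+220,(v+.5)/5-.5+165)
z=.0757-.0255+.004
tips=[atz('top',*U(*p),z) for p in((214,149),(259,160),(314,184),(360,197))]
m=np.mean(tips,0); print('tips y spread',[ (1e3*np.linalg.norm(t-tips[0])).round(1) for t in tips],'mid',m.round(4))
kc=[atz('top',*U(*p),.042) for p in((198,102),(397,176))]; print('screw dist',np.linalg.norm(kc[0]-kc[1]))
o=ctrl.get_obs(); yaw=o['eef_rot'][2]+np.pi/2
print('expected mid from TCP',o['ee_pos']+R.from_euler('z',yaw).as_matrix()@[.0678,0,-.0215])
d=kc[0]-kc[1]; print('keeper yaw',np.arctan2(d[1],d[0])-np.pi/2,'cover yaw img',np.arctan2(*(tips[0]-tips[3])[[1,0]])-np.pi/2)
Rm=R.from_euler('z',-.35).as_matrix(); K=np.mean(kc,0)
print('tongue in keeper-screw frame mm',1e3*Rm.T@(m-K)+[64.5,0,42])
print('keeper centre as chamber origin', K-Rm@[.0645,0,.042])
```

```text
tips y spread [np.float64(0.0), np.float64(21.8), np.float64(49.8), np.float64(72.1)] mid [ 0.5741 -0.3051  0.0542]
screw dist 0.10111002852032984
expected mid from TCP [ 0.57768205 -0.30694941  0.05422533]
keeper yaw -0.35452901298317196 cover yaw img -0.31528763080274635
tongue in keeper-screw frame mm [47.82016524 -2.95042491 54.2       ]
keeper centre as chamber origin [ 5.30164564e-01 -2.85964748e-01  4.16333634e-17]
```

```bash
python3 -m handwheel '[[[-0.0035,-0.001,0,0],[0,0,0.004,0],[0,0,0.004,0],[0,0,0.003,0],[0,0,0,0],[0,0,0,0]]]'
python3 -m handwheel '[[[0,0,0.002,0],[0,0,0,0],[0,0,0.002,0],[0,0,0,0]]]'
python3 -c "
from h import *
delta([.5155,-.2801,.059],-.35-np.pi/2)
print(ctrl.get_obs()['moment'])"
```

```text
time_s: 6.75
ee_pos: [0.517, -0.2807, 0.065]
eef_rot: [3.136, 0.001, -1.92]
force: [0.5, -0.2, -1.1]
grip_width: 0.0602
time_s: 7.15
ee_pos: [0.5177, -0.281, 0.0616]
eef_rot: [3.139, 0.001, -1.92]
force: [0.2, 0.4, -0.6]
grip_width: 0.0599
turn 0.0003
tool shift mm [-0.1  2.4  2.6] t 7.15 w 0.05988273881346936
[ 0.01391576 -0.04576035  0.01275359]
```

```bash
python3 -m handwheel '[[[0,0.002,0.002,0],[0,0,0,0],[0,0,0.002,0],[0,0,0,0],[0,0,0,0]]]'
python3 -c "
from h import *
delta([.5155,-.2801,.059],-.35-np.pi/2)
o=ctrl.get_obs();print(o['moment'],o['force'],o['ee_pos'])
snap('side','s4.png',(280,195,390,300),5.4)"
```

```text
time_s: 7.65
ee_pos: [0.5164, -0.2806, 0.0601]
eef_rot: [-3.141, 0.0, -1.92]
force: [1.8, 0.2, 0.3]
grip_width: 0.0601
turn 0.0004
tool shift mm [-0.2  1.1  1.1] t 7.65 w 0.0600577231497805
[ 0.00890254 -0.20706715  0.03990961] [1.81756496 0.24952979 0.32241455] [ 0.51641833 -0.28064983  0.06012786]
```

View pics/s4.png

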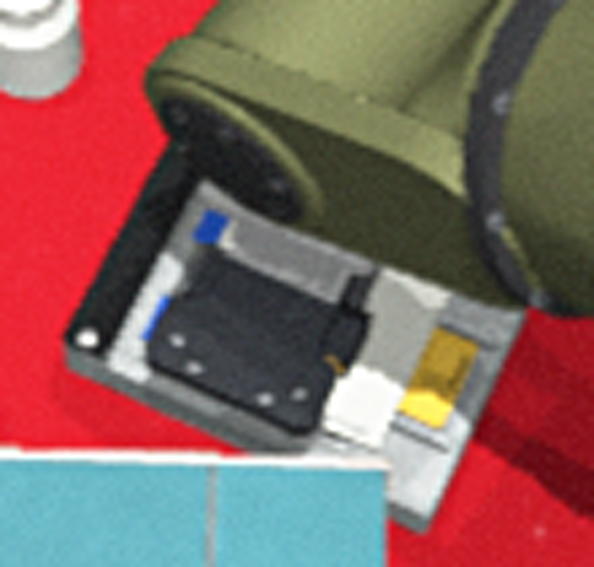

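The cover's front edge (white, (325–410, 370–445)) is at the yellow latch plate, and the tongues ((210,227), (160,317)) are still short of the bar. The force shows first contact, so I'll continue lowering.

```bash
python3 -m handwheel '[[[0,-0.001,0.002,0],[0,0,0,0],[0,0,0.0015,0],[0,0,0,0],[0,0,0,0]]]'
python3 -c "
from h import *
delta([.5155,-.2801,.057],-.35-np.pi/2)
o=ctrl.get_obs();print(o['moment'],o['force'],o['ee_pos'])
from pose import *
o=dict(o)
o['ee_pos']=np.array([.5164,-.2806,.0601]);o['eef_rot']=np.array([0,0,-1.92])
S=lambda u,v:('side',(u+.5)/5.4-.5+280,(v+.5)/5.4-.5+195)
coverfit([(*S(203,210),62,-36,4),(*S(194,240),62,-14,4),(*S(163,297),62,14,4),(*S(143,337),62,36,4),(*S(384,446),-50,42,5)],25.5,o)
"
```

```text
time_s: 8.2
ee_pos: [0.5165, -0.2807, 0.06]
eef_rot: [3.14, 0.0, -1.92]
force: [1.9, -0.2, 2.0]
grip_width: 0.06
turn 0.0005
tool shift mm [-0.2  1.2  3. ] t 8.2 w 0.05998149848689802
[ 0.11548345 -0.02465989  0.02068034] [ 1.93528942 -0.15128073  2.03647204] [ 0.51654574 -0.28070625  0.06003028]
dx mm,tilt,dy mm [2.31849212 0.17578023 0.37062196]
[ 2.3 -2.2 -0.1  0.2  0.3 -0.1 -0.2  0.7 -1.3  0.2  0.1]
```

```bash
python3 -m handwheel '[[[0,0,-0.002,0],[0,0,0,0],[0,0,0,0]]]'
python3 -m handwheel '[[[0,-0.003,0,0],[0,-0.003,0,0],[0,0,0,0]]]'
python3 -c "
from h import *
delta([.5155,-.2801,.0615],-.35-np.pi/2)
o=ctrl.get_obs();print(o['moment'],o['force'],o['ee_pos'])"
```

```text
time_s: 8.5
ee_pos: [0.5158, -0.2804, 0.0607]
eef_rot: [3.137, 0.001, -1.92]
force: [0.4, 1.4, -1.2]
grip_width: 0.0599
time_s: 8.8
ee_pos: [0.5216, -0.2825, 0.06]
eef_rot: [3.136, 0.001, -1.92]
force: [0.4, -0.6, -1.3]
grip_width: 0.0601
turn 0.0005
tool shift mm [-0.1  6.6 -1.5] t 8.8 w 0.06014388163365712
[-0.00400623 -0.07513324  0.00767614] [ 0.35439621 -0.60648362 -1.2833152 ] [ 0.52161084 -0.28247805  0.06002928]
```

```bash
python3 -m handwheel '[[[0,-0.002,0,0],[0,-0.002,0,0],[0,0,0,0]]]'
python3 -c "
from h import *
delta([.5155,-.2801,.0615],-.35-np.pi/2)
o=ctrl.get_obs();print(o['moment'],o['force'],o['ee_pos'])
a=snap('top','t5a.png',(230,165,310,275),5);b=snap('side','s5a.png',(290,200,380,290),5)
c=np.zeros((550,790,3),np.uint8);c[:550,:400]=a[:550,:400];c[:450,400:790]=b[:450,:390];cv2.imwrite('pics/c5.png',c[:,:,::-1])"
```

```text
time_s: 9.1
ee_pos: [0.5258, -0.284, 0.06]
eef_rot: [3.136, 0.001, -1.92]
force: [0.1, -0.8, -1.1]
grip_width: 0.0599
turn 0.0005
tool shift mm [-0.1 11.  -1.5] t 9.1 w 0.05994626771571088
[-0.00647118 -0.02202236  0.02435075] [ 0.07909842 -0.8002545  -1.09891865] [ 0.52577146 -0.28400273  0.05998074]
```

View pics/c5.png

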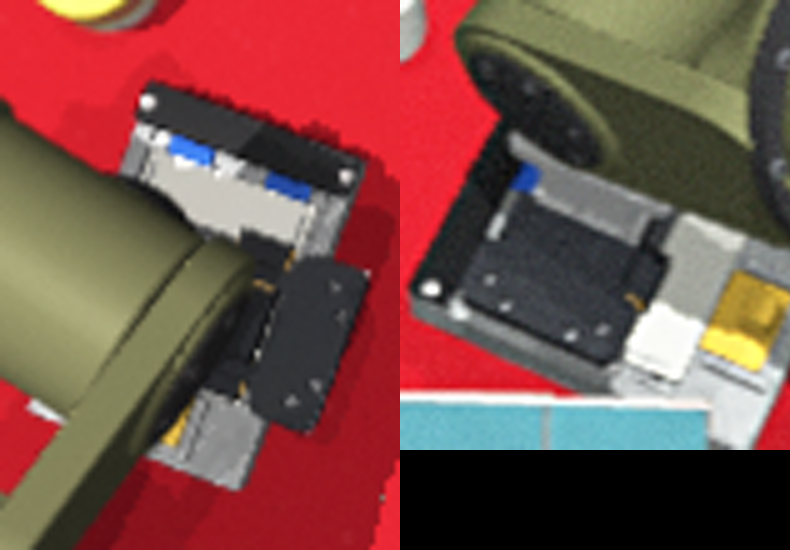

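Run:
```python
from h import *
U=lambda u,v:('top',(u+.5)/5-.5+230,(v+.5)/5-.5+165)
Rm=R.from_euler('z',-.35).as_matrix()
for C in ([.5321,-.2865],[.5302,-.286]):
    C=np.array([*C,0])
    for h in (.034,.036,.038):
        print(h,[(1e3*Rm.T@(atz(*U(*p),h)-C)).round(1)[:2] for p in((169,157),(308,199))])
    iU=lambda P:((proj('top',C+Rm@np.array(P)/1e3)-[230,165]+.5)*5-.5).round(0)
    print('bar front top edge',iU([54,40,42]),iU([54,-40,42]),'bottom',iU([54,40,36]),iU([54,-40,36]))
    iS=lambda P:((proj('side',C+Rm@np.array(P)/1e3)-[290,200]+.5)*5-.5).round(0)+[400,0]
    for x in(-62,-52.5,-49): print('side: cover front corner at x',x,iS([x,42,40]),iS([x,42,32]))
o=ctrl.get_obs(); yaw=o['eef_rot'][2]+np.pi/2
for t in(0,.1,.2):
    A=R.from_euler('z',yaw).as_matrix()@R.from_euler('y',t).as_matrix()
    print(t,[(1e3*Rm.T@(o['ee_pos']+A@[x,0,z-.0255]-C)).round(1) for x,z in((.0678,0),(.055,.005),(-.0445,0))])
```

```text
0.034 [array([41.7, 33.3]), array([ 45.8, -36.2])]
0.036 [array([41.7, 32.9]), array([ 45.8, -36.5])]
0.038 [array([41.7, 32.5]), array([ 45.8, -36.7])]
bar front top edge [162. 127.] [320. 185.] bottom [164. 128.] [321. 185.]
side: cover front corner at x -62 [698. 393.] [697. 398.]
side: cover front corner at x -52.5 [678. 384.] [677. 390.]
side: cover front corner at x -49 [671. 381.] [670. 386.]
0.034 [array([43.7, 33.5]), array([ 47.8, -36. ])]
0.036 [array([43.7, 33.1]), array([ 47.8, -36.3])]
0.038 [array([43.7, 32.7]), array([ 47.8, -36.5])]
bar front top edge [161. 131.] [319. 189.] bottom [163. 132.] [320. 189.]
side: cover front corner at x -62 [702. 395.] [701. 400.]
side: cover front corner at x -52.5 [682. 386.] [682. 391.]
side: cover front corner at x -49 [675. 382.] [674. 388.]
0 [array([62.8,  0.4, 34.5]), array([50. ,  0.4, 39.5]), array([-49.5,   0.3,  34.5])]
0.1 [array([59.9,  0.4, 27.9]), array([47.7,  0.4, 34.1]), array([-51.8,   0.3,  39.1])]
0.2 [array([56.4,  0.4, 21.5]), array([44.9,  0.4, 29. ]), array([-53.7,   0.3,  43.9])]
```

```bash
cat > blue.py <<'E'
from h import *
def blue(f,cam='top'):
    im=cv2.imread(f).astype(int); b,g,r=im[...,0],im[...,1],im[...,2]
    w=np.clip((b-np.maximum(r,0)-50)/60,0,1)*(b>110)
    m=(w>.3).astype(np.uint8); n,l,s,c=cv2.connectedComponentsWithStats(m)
    for i in range(1,n):
        if s[i,4]>8 and 235<c[i][0]<380 and 165<c[i][1]<290:
            cs,_=cv2.findContours((l==i).astype(np.uint8),0,1); ys,xs=np.nonzero(l==i)
            print(f,s[i],c[i].round(2),'rows by col',{int(x):(int(ys[xs==x].min()),int(ys[xs==x].max())) for x in sorted(set(xs))})
E
python3 - <<'E'
from blue import *
for f in('top0','t3.png','t5a.png'): blue('pics/full_'+f.replace('.png','')+'.png')
E
```

```text
pics/full_top0.png [347 201   9   6  40] [350.68 203.28] rows by col {347: (202, 206), 348: (202, 206), 349: (202, 205), 350: (201, 205), 351: (201, 205), 352: (201, 205), 353: (201, 205), 354: (201, 204), 355: (203, 204)}
pics/full_top0.png [327 204   9   6  41] [330.8  206.71] rows by col {327: (206, 209), 328: (205, 209), 329: (205, 209), 330: (205, 209), 331: (205, 209), 332: (204, 208), 333: (204, 208), 334: (204, 208), 335: (207, 208)}
pics/full_top0.png [332 223  28  14 236] [345.34 229.58] rows by col {332: (228, 232), 333: (228, 235), 334: (228, 236), 335: (228, 235), 336: (227, 235), 337: (227, 235), 338: (227, 235), 339: (227, 235), 340: (227, 235), 341: (227, 234), 342: (226, 234), 343: (226, 234), 344: (226, 234), 345: (226, 234), 346: (225, 233), 347: (225, 233), 348: (225, 233), 349: (225, 233), 350: (225, 233), 351: (225, 233), 352: (224, 232), 353: (224, 232), 354: (224, 232), 355: (224, 232), 356: (224, 231), 357: (223, 232), 358: (224, 231), 359: (231, 231)}
pics/full_t3.png [262 194  10   8  49] [266.35 197.51] rows by col {262: (196, 198), 263: (194, 199), 264: (194, 199), 265: (195, 199), 266: (195, 200), 267: (196, 200), 268: (196, 200), 269: (196, 201), 270: (197, 200), 271: (197, 199)}
pics/full_t3.png [282 202  10   7  45] [286.27 205.04] rows by col {282: (204, 206), 283: (202, 206), 284: (202, 206), 285: (202, 207), 286: (203, 207), 287: (203, 207), 288: (204, 208), 289: (204, 208), 290: (204, 208), 291: (205, 205)}
pics/full_t5a.png [264 192   9   6  34] [267.76 194.56] rows by col {264: (192, 195), 265: (192, 195), 266: (192, 195), 267: (193, 196), 268: (193, 196), 269: (194, 197), 270: (194, 197), 271: (194, 197), 272: (195, 196)}
pics/full_t5a.png [283 200   9   5  28] [287.14 202.07] rows by col {283: (201, 202), 284: (200, 202), 285: (200, 202), 286: (200, 203), 287: (201, 203), 288: (201, 204), 289: (202, 204), 290: (202, 204), 291: (202, 204)}
```

Run:
```python
from h import *
Rm=R.from_euler('z',-.35).as_matrix()
C=np.array([.5315,-.2868,0])
print('t3 centroid mid', 1e3*Rm.T@(atz('top',276.31,201.27,.0537)-C), 'expected', 1e3*Rm.T@(np.array([.514,-.2837,0])-C)+[61.8,0,0])
for c in ((267.76,194.56),(287.14,202.07)): print('t5', (1e3*Rm.T@(atz('top',*c,.033)-C)).round(1))
# keeper: dark bar mask in initial top picture
im=cv2.imread('pics/full_top0.png').astype(int); m=(im.max(2)<75).astype(np.uint8); n,l,s,c=cv2.connectedComponentsWithStats(m)
for i in range(1,n):
    if s[i,4]>100 and 240<c[i][0]<310 and 170<c[i][1]<215:
        ys,xs=np.nonzero(l==i); r=cv2.minAreaRect(np.c_[xs,ys].astype(np.float32)); print(s[i],c[i],r, (1e3*Rm.T@(atz('top',*r[0],.042)-C)).round(1))
```

```text
t3 centroid mid [41.03860661 -2.97336111 53.7       ] expected [44.29799432 -3.08865622  0.        ]
t5 [49.  25.4 33. ]
t5 [ 48.2 -24.6  33. ]
[258 182  45  24 368] [280.19836957 192.41847826] ((280.314453125, 192.5824737548828), (45.662139892578125, 9.046272277832031), 21.03750991821289) [63.5 -2.7 42. ]
```

```bash
python3 -m handwheel '[[[0,-0.002,0,0],[0,0,0,0],[0,0,0,0]]]'
python3 -m handwheel '[[[0,0,0.002,0],[0,0,0,0],[0,0,0.002,0],[0,0,0,0]]]'
python3 -c "
from h import *
delta([.5155,-.2801,.0515],-.35-np.pi/2)
o=ctrl.get_obs();print(o['moment'],o['force'],o['ee_pos'])"
```

```text
time_s: 9.5
ee_pos: [0.5276, -0.2847, 0.06]
eef_rot: [3.136, 0.001, -1.92]
force: [-0.4, -0.3, -0.7]
grip_width: 0.0599
time_s: 9.9
ee_pos: [0.5274, -0.2846, 0.0558]
eef_rot: [3.136, 0.001, -1.92]
force: [-0.4, 0.0, -1.8]
grip_width: 0.0597
turn 0.0005
tool shift mm [-0.2 12.8  4.3] t 9.9 w 0.05971891253183585
[ 0.08744345  0.02903179 -0.02696271] [-0.43718254  0.03129462 -1.80144314] [ 0.52744647 -0.2846455   0.05579604]
```

```bash
python3 -m handwheel '[[[0,-0.0015,-0.002,0],[0,0,-0.002,0],[0,0,-0.002,0],[0,0,0,0]]]'
python3 -m handwheel '[[[0,0,-0.002,0],[0,0,0,0],[0,0,-0.002,0],[0,0,0,0]]]'
python3 -c "
from h import *
delta([.5155,-.2801,.0515],-.35-np.pi/2)
o=ctrl.get_obs();print(o['moment'],o['force'],o['ee_pos'])
snap('top','t6.png')
from blue import blue; blue('pics/full_t6.png')"
```

```text
time_s: 10.3
ee_pos: [0.529, -0.2851, 0.062]
eef_rot: [3.135, 0.001, -1.92]
force: [-0.8, 0.6, -1.0]
grip_width: 0.0597
time_s: 10.7
ee_pos: [0.5289, -0.2851, 0.0661]
eef_rot: [3.135, 0.001, -1.92]
force: [-0.5, -0.3, -2.2]
grip_width: 0.0597
turn 0.0005
tool shift mm [-0.1 14.3 14.6] t 10.7 w 0.059665537071851425
[ 0.06822027  0.04711704 -0.03310308] [-0.48692152 -0.26609529 -2.1531742 ] [ 0.52893507 -0.285063    0.06611867]
pics/full_t6.png [264 192   8   5  23] [267.43 193.91] rows by col {264: (192, 194), 265: (192, 194), 266: (192, 194), 267: (193, 195), 268: (193, 195), 269: (194, 195), 270: (194, 196), 271: (194, 196)}
pics/full_t6.png [283 199   9   5  19] [286.95 201.32] rows by col {283: (199, 200), 284: (200, 201), 285: (200, 201), 286: (200, 202), 287: (201, 202), 288: (201, 202), 289: (202, 203), 290: (202, 203), 291: (202, 203)}
```

```bash
python3 -m handwheel '[[[0,0.001,0.002,0],[0,0,0.002,0],[0,0,0.002,0],[0,0,0.002,0],[0,0,0.002,0],[0,0,0,0]]]'
python3 -m handwheel '[[[0,0,0.002,0],[0,0,0,0],[0,0,0.0015,0],[0,0,0,0]]]'
python3 -c "
from h import *
delta([.5155,-.2801,.0515],-.35-np.pi/2)
o=ctrl.get_obs();print(o['moment'],o['force'],o['ee_pos'])
snap('top','t7.png')
from blue import blue; blue('pics/full_t7.png')"
```

```text
time_s: 11.35
ee_pos: [0.5277, -0.2847, 0.0555]
eef_rot: [3.135, 0.001, -1.92]
force: [-0.9, -0.3, -1.4]
grip_width: 0.06
time_s: 11.75
ee_pos: [0.5278, -0.2848, 0.0517]
eef_rot: [3.135, 0.001, -1.92]
force: [-0.2, -0.0, -1.3]
grip_width: 0.0602
turn 0.0004
tool shift mm [-0.2 13.2  0.2] t 11.75 w 0.060195265360796564
[ 0.05859552 -0.0306132   0.01748873] [-0.16472495 -0.04624226 -1.34967319] [ 0.52779694 -0.2847816   0.05169081]
pics/full_t7.png [264 192   9   5  19] [267.89 193.74] rows by col {264: (192, 193), 265: (192, 193), 266: (192, 194), 267: (193, 194), 268: (193, 194), 269: (194, 195), 270: (194, 195), 271: (194, 195), 272: (195, 196)}
pics/full_t7.png [284 200   8   4  12] [287.5  201.25] rows by col {284: (200, 200), 285: (200, 201), 286: (200, 201), 287: (201, 201), 288: (201, 202), 289: (202, 202), 290: (202, 202), 291: (202, 203)}
```

```bash
python3 -m handwheel '[[[0,0,0.001,0],[0,0,0,0],[0,0,0,0]]]'
python3 -m handwheel '[[[0,0,0.0015,0],[0,0,0,0],[0,0,0,0]]]'
python3 -c "
from h import *
o=ctrl.get_obs();print(o['moment'],o['force'],o['ee_pos'])
a=snap('side','s8a.png',(285,195,385,295),5);cv2.imwrite('pics/s8.png',a[:,:,::-1])"
```

```text
time_s: 12.1
ee_pos: [0.5281, -0.2849, 0.0513]
eef_rot: [3.136, 0.001, -1.92]
force: [-0.2, -0.6, -1.7]
grip_width: 0.06
time_s: 12.4
ee_pos: [0.5286, -0.285, 0.0505]
eef_rot: [3.138, 0.0, -1.92]
force: [-0.6, -0.3, -1.3]
grip_width: 0.0601
[0.07588264 0.04146414 0.05917263] [-0.57199323 -0.29622167 -1.27684089] [ 0.528561   -0.28501409  0.05047617]
```

View pics/s8.png

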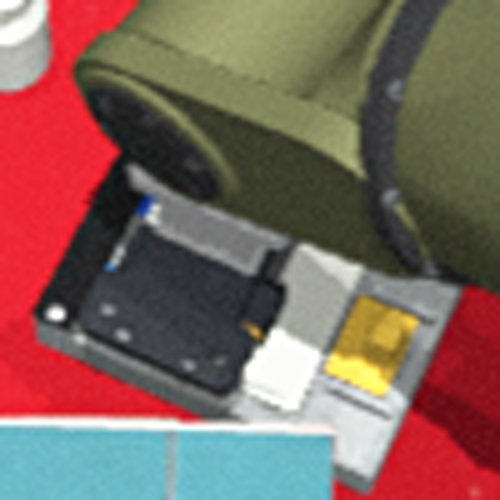

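The cover is now inside the recess and nearly flat: front edge (245–320, 335–410) clear of the yellow latch, tongues under the bar. I'll lower a bit further.

```bash
python3 -m handwheel '[[[0,0,0.002,0],[0,0,0,0],[0,0,0,0]]]'
python3 -m handwheel '[[[0,0,0.002,0],[0,0,0,0],[0,0,0,0]]]'
python3 -c "
from h import *
o=ctrl.get_obs();print(o['moment'],o['force'],o['ee_pos'])
from pose import *
S=lambda u,v:('side',(u+.5)/5-.5+285,(v+.5)/5-.5+195)
snap('top','t9.png')
from blue import blue; blue('pics/full_t9.png')"
```

```text
time_s: 12.75
ee_pos: [0.5289, -0.2851, 0.0506]
eef_rot: [3.139, 0.0, -1.92]
force: [0.2, -0.1, -1.4]
grip_width: 0.0599
time_s: 13.05
ee_pos: [0.5291, -0.2852, 0.0503]
eef_rot: [3.139, 0.0, -1.92]
force: [-0.1, -0.1, 0.0]
grip_width: 0.0597
[0.08520253 0.06644118 0.03337582] [-0.1460824  -0.0680579   0.02808343] [ 0.52911634 -0.28523132  0.05029674]
pics/full_t9.png [264 192   9   4  15] [267.93 193.53] rows by col {264: (192, 192), 265: (192, 193), 266: (192, 193), 267: (193, 194), 268: (193, 194), 269: (194, 194), 270: (194, 195), 271: (194, 195), 272: (195, 195)}
```

```bash
python3 -m handwheel '[[[0,0,0.004,0],[0,0,0.004,0],[0,0,0,0]]]'
python3 -m handwheel '[[[0,0,0.005,0],[0,0,0.005,0],[0,0,0.005,0]]]'
python3 -c "
from h import *
o=ctrl.get_obs();print(o['moment'],o['force'],o['ee_pos'])
snap('top','t10.png')
from blue import blue; blue('pics/full_t10.png')"
```

```text
time_s: 13.4
ee_pos: [0.5295, -0.2854, 0.051]
eef_rot: [3.141, -0.0, -1.92]
force: [0.7, 0.2, -1.6]
grip_width: 0.0599
time_s: 13.7
ee_pos: [0.5304, -0.2859, 0.0498]
eef_rot: [-3.14, -0.001, -1.919]
force: [-31.0, 17.6, 65.5]
grip_width: 0.0599
[ 3.77445966  6.0769473  -0.06165299] [-30.9690514   17.58312938  65.53389328] [ 0.53035607 -0.2858508   0.04975073]
pics/full_t10.png [264 192   9   4  11] [268.09 193.36] rows by col {264: (192, 192), 265: (192, 192), 266: (192, 193), 267: (193, 193), 268: (193, 193), 269: (194, 194), 270: (194, 194), 271: (194, 195), 272: (195, 195)}
```

```bash
python3 -m handwheel '[[[0,0.001,-0.0005,0],[0,0,0,0],[0,0,0,0]]]'
python3 -c "
from h import *
o=ctrl.get_obs();print(o['moment'],o['force'],o['ee_pos'])
a=snap('side','s11a.png',(285,195,385,295),5);b=snap('top','t11a.png',(240,180,320,270),5)
c=np.zeros((500,800,3),np.uint8);c[:500,:400]=a[:,:400];c[:450,400:800]=b;cv2.imwrite('pics/c11.png',c[:,:,::-1])"
```

```text
time_s: 14.05
ee_pos: [0.5294, -0.2856, 0.051]
eef_rot: [-3.139, -0.001, -1.919]
force: [0.4, -0.1, -1.9]
grip_width: 0.0601
[0.0961327  0.01826622 0.01753066] [ 0.38403193 -0.11357409 -1.8985237 ] [ 0.52942738 -0.28557423  0.05095977]
```

View pics/c11.png

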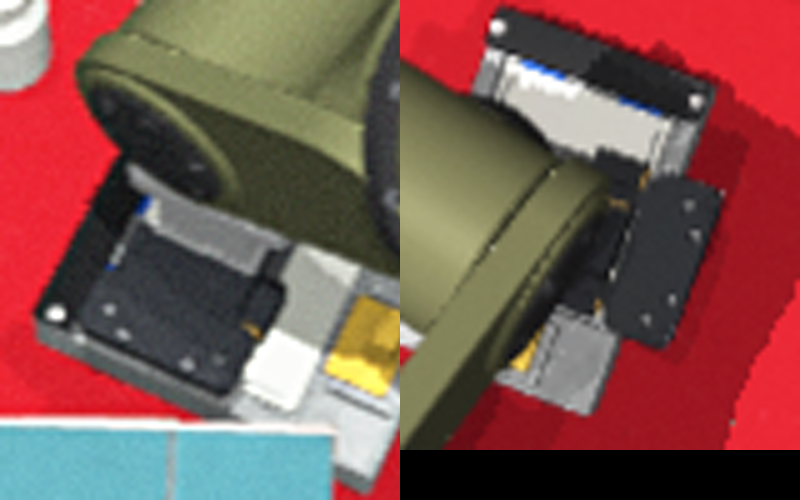

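```bash
python3 -m handwheel '[[[0,0,0.001,0],[0,0,0.001,0],[0,0,0,0]]]'
python3 -m handwheel '[[[0,0,0.001,0],[0,0,0.001,0]]]'
```

```text
time_s: 14.45
ee_pos: [0.5294, -0.2855, 0.0503]
eef_rot: [-3.14, -0.001, -1.919]
force: [-0.6, 1.2, -1.8]
grip_width: 0.0601
time_s: 14.65
ee_pos: [0.5295, -0.2856, 0.0502]
eef_rot: [-3.14, -0.001, -1.919]
force: [-9.8, 5.8, 19.5]
grip_width: 0.0601
```

```bash
python3 -m handwheel '[[[0,0,0,0],[0,0,0,0],[0,0,0,0],[0,0,0,0]]]' 0.063
python3 -m handwheel '[[[0,0,-0.002,0],[0,0,-0.002,0],[0,0,0,0]]]'
python3 -m handwheel '[[[0,0,-0.005,0],[0,0,-0.015,0],[0,0,-0.02,0],[0,0,-0.02,0],[0,0,0,0],[0,0,0,0]]]' 0.07
python3 -c "
from h import *
delta([.5315-.076*.94,-.2865+.076*.343,.11],-.35-np.pi/2)"
```

```text
time_s: 15.05
ee_pos: [0.5297, -0.2859, 0.0503]
eef_rot: [-3.14, -0.001, -1.92]
force: [-3.0, 1.0, 6.3]
grip_width: 0.0631
time_s: 15.35
ee_pos: [0.5297, -0.2858, 0.0536]
eef_rot: [-3.141, -0.001, -1.919]
force: [0.2, -0.0, 0.3]
grip_width: 0.0629
time_s: 15.95
ee_pos: [0.5298, -0.2858, 0.119]
eef_rot: [-3.14, -0.001, -1.919]
force: [-1.1, 0.1, -0.6]
grip_width: 0.0699
turn 0.0013
tool shift mm [ 0.1 74.2  9. ] t 15.95 w 0.06988247250881921
```

```bash
python3 -m handwheel '[[[0,0.02,-0.02,0],[0,0.03,-0.02,0],[0,0.04,-0.02,0],[0,0.04,0,0],[0,0.04,0,0],[0,0.02,0,0],[0,0,0,0]]]'
python3 -c "
from h import *
a=snap('side','s12a.png',(285,195,385,295),5);b=snap('top','t12a.png',(230,175,310,275),5)
c=np.zeros((500,800,3),np.uint8);c[:500,:400]=a[:,:400];c[:500,400:800]=b;cv2.imwrite('pics/c12.png',c[:,:,::-1])"
```

```text
time_s: 16.65
ee_pos: [0.3433, -0.217, 0.1761]
eef_rot: [3.138, 0.0, -1.919]
force: [-0.1, -0.0, -0.5]
grip_width: 0.0703
```

View pics/c12.png

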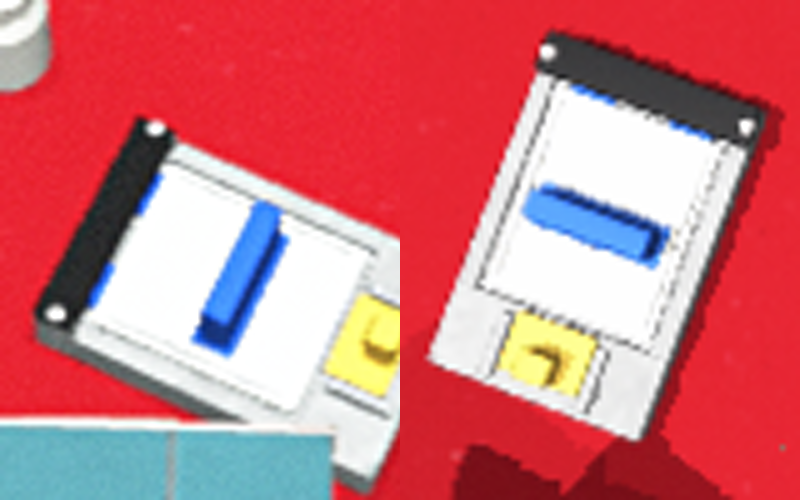

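The cover lies in the recess with an even gap all round and its tongues under the bar. The latch knob is at top (547,362), still open. Next, pinch the knob across y.

```bash
python3 -c "
from h import *
delta([.4607,-.2606,.10],-.35-np.pi/2)"
```

```text
turn 0.002
tool shift mm [   0.6 -123.2   76.3] t 16.75 w 0.06983187611182026
```

```bash
python3 -m handwheel '[[[0,-0.025,0,0],[0,-0.03,0,0],[0,-0.03,0.02,0],[0,-0.025,0.02,0],[0,-0.013,0.02,0],[0,0,0.015,0],[0,0,0,0],[0,0,0,0]]]' 0.05
python3 -c "
from h import *
delta([.4607,-.2606,.06],-.35-np.pi/2)"
```

```text
time_s: 17.55
ee_pos: [0.4727, -0.2631, 0.0933]
eef_rot: [3.137, 0.001, -1.917]
force: [0.2, -0.0, 1.1]
grip_width: 0.0501
turn 0.0036
tool shift mm [ 1.8 12.1 33.3] t 17.55 w 0.0500524876886833
```

```bash
python3 -m handwheel '[[[0.002,0.012,0,0.003],[0,0,0.01,0],[0,0,0,0],[0,0,0,0]]]'
python3 -c "
from h import *
delta([.4607,-.2606,.06],-.35-np.pi/2)"
```

```text
time_s: 17.95
ee_pos: [0.4624, -0.2616, 0.0846]
eef_rot: [3.14, -0.0, -1.92]
force: [0.0, 0.8, 0.6]
grip_width: 0.0501
turn 0.0007
tool shift mm [-0.3  1.9 24.6] t 17.95 w 0.05014394234659082
```

```bash
python3 -m handwheel '[[[0,0.002,0.012,0],[0,0,0.01,0],[0,0,0.002,0],[0,0,0,0]]]'
python3 -m handwheel '[[[0,0,0,0],[0,0,0,0],[0,0,0,0],[0,0,0,0],[0,0,0,0],[0,0,0,0]]]' 0.0 10
python3 -c "
from h import *
delta([.4607,-.2606,.06],-.35-np.pi/2)"
```

```text
time_s: 18.35
ee_pos: [0.4613, -0.2612, 0.0602]
eef_rot: [3.141, -0.0, -1.92]
force: [-5.5, 2.5, 15.9]
grip_width: 0.0499
time_s: 18.95
ee_pos: [0.4619, -0.2601, 0.0595]
eef_rot: [3.141, 0.002, -1.92]
force: [-2.7, -5.0, 3.0]
grip_width: 0.0159
turn 0.0007
tool shift mm [ 0.9  1.  -0.5] t 18.95 w 0.015858325754647726
```

```bash
python3 -m handwheel '[[[0,0,-0.001,0],[0,-0.004,0,0],[0,-0.004,0,0],[0,-0.003,0,0],[0,0,0,0]]]'
python3 -c "
from h import *
delta([.4607,-.2606,.06],-.35-np.pi/2)"
python3 -m handwheel '[[[0,-0.002,0,0],[0,-0.002,0,0],[0,0,0,0]]]'
python3 -c "
from h import *
delta([.4607,-.2606,.06],-.35-np.pi/2)"
```

```text
time_s: 19.45
ee_pos: [0.4725, -0.2641, 0.0596]
eef_rot: [3.139, 0.002, -1.92]
force: [-0.6, 0.3, 0.2]
grip_width: 0.0161
turn 0.0004
tool shift mm [ 0.8 12.3 -0.4] t 19.45 w 0.01611149773743711
time_s: 19.75
ee_pos: [0.4757, -0.2653, 0.0595]
eef_rot: [3.136, 0.002, -1.92]
force: [-2.3, 0.3, 1.7]
grip_width: 0.0158
turn 0.0004
tool shift mm [ 0.7 15.7 -0.5] t 19.75 w 0.015809581326905565
```

```bash
python3 -m handwheel '[[[0,-0.002,0,0],[0,-0.002,0,0],[0,0,0,0]]]'
python3 -m handwheel '[[[0,-0.003,0,0],[0,-0.003,0,0]]]'
python3 -c "
from h import *
delta([.4607,-.2606,.06],-.35-np.pi/2)"
```

```text
time_s: 20.05
ee_pos: [0.477, -0.2657, 0.0593]
eef_rot: [3.128, 0.003, -1.92]
force: [2.3, 0.3, -0.2]
grip_width: 0.0156
time_s: 20.25
ee_pos: [0.48, -0.2668, 0.0587]
eef_rot: [3.12, 0.004, -1.92]
force: [-13.6, 3.8, 8.0]
grip_width: 0.0155
turn 0.0007
tool shift mm [ 0.8 20.3 -1.3] t 20.25 w 0.015520118870480533
```

```bash
python3 -m handwheel '[[[0,0,0,0],[0,0,0,0],[0,0,0,0],[0,0,0,0]]]' 0.04
python3 -m handwheel '[[[0,0,-0.01,0],[0,0,-0.02,0],[0,0.01,-0.03,0],[0,0.03,-0.03,0],[0,0.04,-0.02,0],[0,0.04,0,0],[0,0.03,0,0],[0,0,0,0],[0,0,0,0]]]'
python3 - <<'E'
from h import *
A=[cv2.imread('pics/full_%s12a.png'%n) for n in 'ts']
snap('top','t13.png');snap('side','s13.png')
B=[cv2.imread('pics/full_%s13.png'%n) for n in 'ts']
def yel(im,z,cam):
    b,g,r=[im[...,i].astype(int) for i in range(3)]
    m=((r-b>60)&(g-b>50)); m[:215 if cam=='top' else 250]=0; m[300:]=0; m[:,:240]=0; m[:,390:]=0
    ys,xs=np.nonzero(m); p=atz(cam,xs.mean(),ys.mean(),z); return m.sum(),xs.mean().round(1),ys.mean().round(1),(1e3*R.from_euler('z',-.35).as_matrix().T@(p-[.5313,-.2863,0])).round(1)
for c,a,b in zip(('top','side'),A,B): print(c,yel(a,.0385,c),yel(b,.0385,c))
def bl(im):
    b,g,r=[im[...,i].astype(int) for i in range(3)]; m=(b-r>60)&(b>110); m[:180]=0; m[300:]=0; m[:,:240]=0; m[:,390:]=0
    n,l,s,c=cv2.connectedComponentsWithStats(m.astype(np.uint8)); return [(int(s[i,4]),c[i].round(1)) for i in range(1,n) if s[i,4]>3]
for a in A+B: print(bl(a))
for n,i in(('top',0),('side',1)):
    d=cv2.absdiff(cv2.imread('pics/full_%s0.png'%n),B[i]).max(2)
    for nm,P in(('jar',[.674,-.237,.06]),('bottle',[.655,-.408,.08]),('timer',[.435,-.605,.017])):
        u,v=proj(n,P).astype(int); print(n,nm,u,v,d[max(v-12,0):v+12,u-12:u+12].mean())
E
```

```text
time_s: 20.65
ee_pos: [0.4808, -0.2671, 0.0588]
eef_rot: [3.121, 0.003, -1.92]
force: [-1.3, 1.2, 0.9]
grip_width: 0.0372
time_s: 21.55
ee_pos: [0.3385, -0.2158, 0.1817]
eef_rot: [3.13, 0.001, -1.92]
force: [1.1, 0.3, 0.6]
grip_width: 0.0399
top (np.int64(220), np.float64(259.0), np.float64(245.3), array([-70.1,   1.2,  38.5])) (np.int64(214), np.float64(261.3), np.float64(239.6), array([-55.7,   0.8,  38.5]))
side (np.int64(841), np.float64(289.6), np.float64(264.1), array([72.4, 69.4, 38.5])) (np.int64(822), np.float64(286.7), np.float64(263.5), array([79. , 70.9, 38.5]))
[(90, array([385.9, 188.2])), (13, array([267.8, 193.4])), (12, array([287.8, 200.8])), (22, array([388.2, 208.4])), (243, array([268.5, 219.3]))]
[(17, array([314.4, 233.5])), (287, array([333. , 250.8])), (20, array([304.8, 251.6])), (1535, array([278. , 289.6])), (567, array([334.8, 290.3]))]
[(90, array([385.9, 188.2])), (13, array([267.8, 193.4])), (12, array([287.8, 200.8])), (22, array([388.2, 208.4])), (243, array([268.5, 219.3]))]
[(17, array([314.4, 233.5])), (287, array([333. , 250.8])), (20, array([304.8, 251.6])), (1534, array([278. , 289.6])), (567, array([334.8, 290.3]))]
top jar 248 156 3.654513888888889
top bottle 320 162 2.4774305555555554
top timer 403 258 2.9097222222222223
side jar 265 262 2.4618055555555554
side bottle 283 190 2.4878472222222223
side timer 379 141 1.7152777777777777
```

```bash
python3 -c "
from station import ctrl
print(ctrl.hand_in())"
```

```text
the job is handed in; nothing more can be done
None
```

I closed and latched the chamber and handed the job in at about 22 s of the 58 s limit. The hand-in gives no verdict.

**What I did:** The tool can't tilt, so I gripped the white cover by the ends of its rib. I pivoted it in the jaws by setting its front edge on the latch plate, then slid the tongues under the keeper bar. I lowered the front edge in small steps onto the seat, and then pinched the latch knob and slid it to its stop.

**What the last checks showed:**
- **Cover:** it lies in the recess with an even gap all round. Its tongues are under the bar, and it did not move when the latch slid over it.
- **Latch:** the top picture shows it moved about 14 mm, from a start somewhere between 0 and 2 mm. The gripper travelled about 19 mm and met a firm stop of 14 N, so it probably slipped on the knob.
- **Arm and neighbours:** the arm is clear of everything. The jar, bottle and timer look unchanged in both views.

**Checks that disagreed, failed or are uncertain:**
- **Tilt:** my tilt estimates disagreed, from about 0.1 to 0.18 rad. Step 1 (tongues hooked with the front raised) rests on how far the bar hid the tongues and on the gripper's height. I had no direct reading of the front edge.
- **Flatness:** I inferred this from a hard stop at the expected seat height and from the latch passing freely over the front edge. I did not measure it directly.
- **Force while seating:** one press spiked to about 75 N at the wrist, below the 120 N limit, and I backed off at once. Lowering onto the knob also read about 16 N.
- **Side view of the latch:** my colour measurement there failed, because it picked up other yellow things.

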